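Slide a rack of wooden type through the sprung gate

TASK

Slide the rack of standing wooden type along the chute, past the sprung swing gate and fully home against the end stop: hold the gate open with one finger and keep it open until the rack is home, pushing the rack from behind with the other finger, so that the gate never touches the rack or its type. Then take the hand away and let the gate swing shut behind the rack. The rack is only pushed, never lifted or tipped, and the large type block, the ink jar and the dabber stay where they are.

Things in the scene. Friction and masses are not known exactly. Their poses are not given: they have to be found in the camera images.
- chute: Fixed wooden chute. Origin: on the bench, mid-channel, in the plane of the shut gate. Racks travel along its -y; its x points across to the hinge side. Floor top 8 mm above the bench. Rails: inner faces at x = +-41.5 mm, 8.5 mm thick, tops 18 mm above the bench, from 150 mm before the gate to the end stop. Fingers pass freely above the rails; from the +x rail to the pin is a free finger lane.
- stop (a point): Middle of the end stop's face, 30 mm above the bench, 196 mm past the plane of the shut gate (chute y = -196 mm). The stop is a board across the channel, 124 mm wide, 14 mm thick, top 46 mm above the bench; the rack's front end meets it when home.
- gate_pin (a point): Point on the gate's vertical hinge pin, 42 mm above the bench, at chute x = 84 mm, y = 0. The fixed hinge post beside it fills chute x 90 to 108 mm, y -12 to 12 mm, 66 mm high.
- jamb (a point): Top centre, 66 mm above the bench, of the fixed jamb across from the hinge post (16 mm along x, 19 mm along y, at chute x = -54 mm, y = 14 mm), on which the gate shuts.
- gate_edge (a point): Middle of the gate's free edge, 131 mm from the pin, 42 mm above the bench; moves with the gate. The leaf is a wooden panel 6 mm thick, from 21 to 63 mm above the bench, so it swings over the rails. It sweeps the channel up to 125 mm past its shut plane; the home rack's rear end is 130 mm past that plane.
- gate (a joint): Gate angle in rad: 0 shut, straight across the channel from the pin towards chute -x; grows as it swings the way racks travel; 1.57 parallel to the channel, limit 1.75; it cannot swing the other way. Beyond 1.25 the leaf is clear of the rack's path. A spring (0.04 N m shut, 0.10 N m at 1.57) shuts it as soon as it is let go.
- rack: Loose wooden rack of 20 small standing type blocks, 80 mm (x) by 66 mm (y), about 0.3 kg, waxed, on the chute floor, 1.5 mm play to each rail. Origin: centre of its underside. Its -y end goes in front. Rear (+y) end: upright push board, full width, 6 mm thick, outer face 33 mm from the origin, top 42 mm above the underside. Type tops 30 mm, other walls 16 mm above the underside.
- big_type: Large loose wooden type block, 32 x 32 x 50 mm, standing on the bench beside the chute; origin under its centre. Leave alone.
- ink_jar: Loose closed ink jar, 48 mm across, 60 mm high, standing beside the chute; origin under its centre. Leave alone.
- dabber: Loose round inking dabber, 48 mm across at its foot, 69 mm high, standing beside the chute; origin under its centre. Leave alone.

How it is judged (in metres and radians):
On the way, in this order (a step that is already met when the one before it is completed fails the run):
1. a finger holds the gate open while a finger pushes the rack through the gateway (contact force between the fingers and gate above 0.15 N and value of joint gate above 1 rad and contact force between the fingers and rack above 0.05 N and y of rack in the frame of chute between -0.1 and 0.02 m), for 0.1 s.
2. the rack is home against the end stop while a finger still holds the gate open (contact force between the fingers and gate above 0.15 N and value of joint gate above 1 rad and y of rack in the frame of chute below -0.158 m), for 0.1 s.
At the end, for the whole second after the job is handed in: The rack stands flat and at rest in the chute with its front end within 5 mm of the end stop, and the gate has swung shut behind it (within 0.08 rad) (y of rack in the frame of chute below -0.158 m and value of joint gate below 0.08 rad and angle between rack's own z axis and vertical below 0.05 rad and linear speed of rack below 0.02 m/s); the robot touches nothing.
It fails at once if the gate touches the rack or its type (contact force between gate and rack above 0.1 N).
It fails at once if the rack is lifted (more than 8 mm) or tipped (height (world z) of rack above 0.016 m or angle between rack's own z axis and vertical above 0.15 rad).
It fails at once if the large type block is moved more than 15 mm (distance of big_type from where it was at the start of the episode above 0.015 m).
It fails at once if the ink jar is moved more than 15 mm (distance of ink_jar from where it was at the start of the episode above 0.015 m).
It fails at once if the dabber is moved more than 15 mm (distance of dabber from where it was at the start of the episode above 0.015 m).
It also fails if it takes over 43 s, if anything falls off the work surface, if the arm or the gripper's body presses on something with over 40 N, if the wrist force passes 120 N, or if a joint passes its speed limit or range.

ROBOT

A 6-joint arm with a two-finger parallel gripper is mounted at the origin on the work surface. World frame = base frame: x ahead of the robot, y to its left, z up, the work surface at z = 0. Lengths are in mm, angles in rad, forces in N, time in s.
With the tool pointing down it reaches from about 300 to 750 mm from the base axis. Payload 8.5 kg.
Tool frame: the origin (TCP) lies midway between the tips of the shut fingers; the grasp point (between the pads) lies 19 mm behind it (r.hold_point_z is the z of the grasp point in the tool frame, in mm); z points along the fingers, y is the line along which they close (so a half turn about z gives the same grasp; the last joint's range is limited). The gripper opens to 85 mm and grips with 20 to 120 N. Pads are 22 mm wide; open, the fingers measure 114 mm over their backs; the gripper's body (76 mm by 85 mm) begins 54 mm behind the grasp point. The pads swing forward as they close: fully open they stand 13 mm farther back than shut.
Start: joints at [1.105, 0.381, 1.297, -0, 1.464, -0.215], TCP at [136.491, 532.776, 231.322] pointing down, gripper open.
Joint ranges: [-3.11, 3.11], [-0.89, 2.33], [0.22, 2.48], [-1.42, 4.56], [0.17, 2.85], [-2.88, 2.88]. Speed limits (rad/s): [2.39, 2.39, 3.14, 3.14, 3.14, 3.14].

INTERFACE

Orientations are given as a unit quaternion [w, x, y, z].
In Python, from bench import r, hand, solver, state, imaging, ticket gives the robot as it stands. Calls block until the motion is done:
- r.reach(position, orientation): joint-space move of the TCP to a pose.
- r.servo_line(position, rotation=None, feed=150): straight line of the TCP; rotation=None keeps the orientation; feed is the mean speed in mm/s.
- r.movej(angles): joint-space move.
- hand.gripper_to(opening): finger opening in mm; the grip force is fixed at half the most; returns when the fingers have stopped.
- r.wait(seconds).
- solver.solve_ik(position, orientation): joint angles nearest the present ones, or None.
- state(): the state.
- imaging.grab_frame(name): name is "side" or "top"; returns the picture (384x512x3 uint8, red, green, blue); there is no depth.
- imaging.calibration(name): a dict with "fovy" (degrees; the focal length in pixels is half the picture's height over the tangent of half this angle, whatever the lens; pixels are square), "cx", "cy" (the principal point, pixels), "cam_to_world" (4x4, takes a point from camera to world coordinates). Camera axes: x right, y up, looking along -z (the intrinsics and any distortion apply to the point x, -y, -z); pixel columns grow to the right and rows downward; lengths in mm; the calibration is good to about 2 mm. A picture is of the moment at which its call begins. calibration takes no time and is no camera call.
A pose or a line that the arm cannot do raises r.PlanningError and nothing moves.
- ticket.close_job(): hands the job in; it is judged then, once.
Trained networks look in the newest picture that a camera, given by its name, has taken for a name from the list of things; names that differ only in an ending like _2 or _b are one class to them, and where a whole thing is asked for, a point or a joint stands for the part that bears it (a point fixed in the world has none). Each returns a list of dicts, best first, with "score" (0 to 1); they miss things now and then, are a little off and sometimes report something else, mostly with a low value. They report only what shows in the picture. A call takes as long as a camera call.
- imaging.search_frame(camera, label): "extent" ([left, top, right, bottom] in pixels, round what is visible of it).
The state is a dict: "clock": time; "joint_pos": joint angles; "joint_velocities": joint speeds; "tau": joint torques, N m; "eef_pos": TCP position; "orientation": TCP orientation; "force": force on the tool from outside, world axes, zero at the start; "moment": the same for the moment, N m; "opening": finger opening in mm; "grasp_force": force on a finger pad.
Only numpy, scipy, OpenCV 4.12 (cv2) and the standard library are available. Lean on these libraries where they do the work, as an engineer would, in place of code of your own. Each camera call takes 0.05 s, during which the arm holds its last target. There are 200 camera calls.

## Working session

There is one attempt and no reset: what is moved stays moved. The work goes in short steps, each a Python script; the robot and the scene stay as the last script left them, time stands still between calls to the robot, and variables do not carry over. Pictures are saved under pics/ and viewed, at most 10 in all, crops included, and the job is handed in when it is done.

```bash
ls; mkdir -p pics; python3 - <<'E'
from bench import r,hand,solver,state,imaging,ticket
import cv2
for n in("top","side"):
    im=imaging.grab_frame(n); cv2.imwrite(f"pics/{n}0.png",im[...,::-1])
    c=imaging.calibration(n);print(n,c)
    for l in ("chute","gate","rack","jamb","stop","gate_pin","gate_edge","big_type","ink_jar","dabber"):
        print(l,[([round(v) for v in d["extent"]],round(d["score"],2)) for d in imaging.search_frame(n,l)[:2]])
print(state()["clock"],state()["orientation"])
E
```

```text
pics
top {'fovy': 49.160052518998086, 'cx': 255.07529703751632, 'cy': 191.4786614834567, 'cam_to_world': array([[ 6.87744083e-03,  9.90782037e-01, -1.35291003e-01,
         4.57549757e+02],
       [-9.99662841e-01,  1.01996575e-02,  2.38782721e-02,
        -2.63902133e+01],
       [ 2.50380849e-02,  1.35081167e-01,  9.90518133e-01,
         8.45755583e+02],
       [ 0.00000000e+00,  0.00000000e+00,  0.00000000e+00,
         1.00000000e+00]])}
chute [([141, 162, 332, 255], 0.97)]
gate [([223, 176, 227, 245], 0.58)]
rack [([152, 202, 194, 245], 0.98)]
jamb [([142, 163, 339, 253], 0.78)]
stop [([144, 165, 336, 257], 0.87)]
gate_pin []
gate_edge [([223, 175, 228, 246], 0.76)]
big_type [([195, 116, 215, 142], 0.92), ([152, 204, 196, 243], 0.58)]
ink_jar [([256, 269, 277, 298], 0.74), ([192, 118, 213, 141], 0.57)]
dabber [([164, 272, 192, 295], 0.82)]
side {'fovy': 56.303127284431376, 'cx': 250.07897684657655, 'cy': 191.70606514892867, 'cam_to_world': array([[ 6.44565206e-01,  5.59852127e-01, -5.20673881e-01,
         2.21994754e+02],
       [-7.64279167e-01,  4.53722020e-01, -4.58272500e-01,
        -3.36478504e+02],
       [-2.03236289e-02,  6.93326708e-01,  7.20336744e-01,
         5.52263135e+02],
       [ 0.00000000e+00,  0.00000000e+00,  0.00000000e+00,
         1.00000000e+00]])}
chute [([136, 162, 337, 311], 0.92)]
gate [([196, 178, 243, 230], 0.86)]
rack [([148, 165, 201, 212], 0.93), ([136, 161, 336, 306], 0.28)]
jamb [([135, 160, 336, 306], 0.96)]
stop [([138, 158, 338, 306], 0.95)]
gate_pin [([136, 160, 340, 305], 0.72)]
gate_edge [([197, 174, 243, 233], 0.69)]
big_type [([250, 143, 265, 171], 0.72)]
ink_jar [([184, 261, 216, 302], 0.71)]
dabber [([122, 214, 151, 243], 0.62)]
1.1 [ 6.76992521e-06  1.25091098e-01  9.92145260e-01 -2.33008078e-05]
```

```bash
python3 - <<'E'
import cv2,numpy as np
a=cv2.imread("pics/top0.png")[105:305,125:355]; b=cv2.imread("pics/side0.png")[130:320,110:350]
cv2.imwrite("pics/t1.png",cv2.resize(a,None,fx=3.4,fy=3,interpolation=2) if 0 else cv2.resize(a,None,fx=3,fy=3,interpolation=2)); cv2.imwrite("pics/s1.png",cv2.resize(b,None,fx=3,fy=3,interpolation=2))
E
```

```text
(no output)
```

View pics/t1.png

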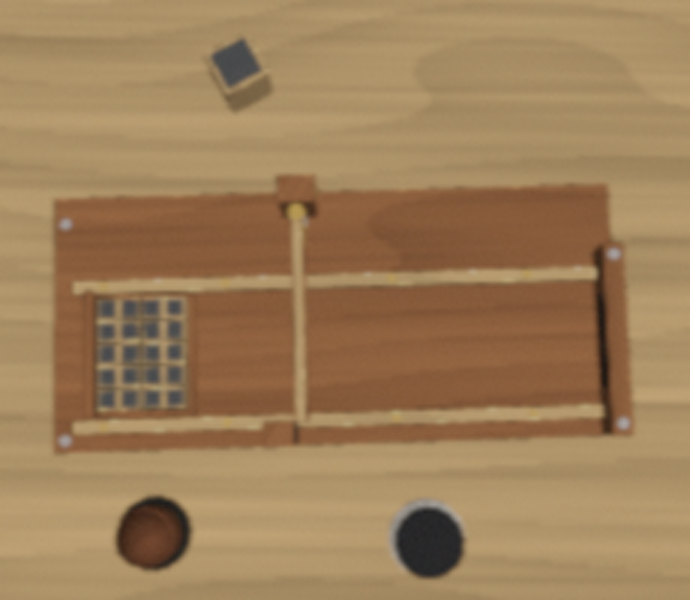

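View pics/s1.png

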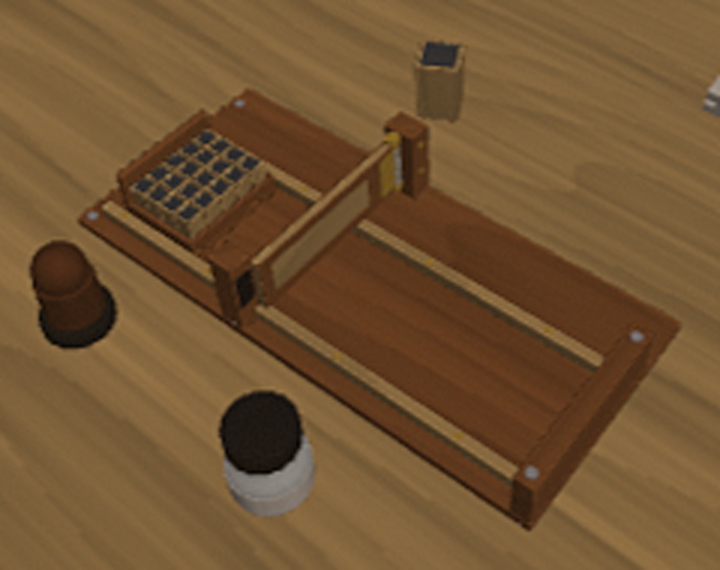

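The top view shows the chute running left to right: gate at crop (297,211) to (302,420), stop at right (610–633), rack at left (83–190). The hinge is on the upper side. The side view agrees, with the gate shut, the rack before it and the loose items off the chute. Next I fit the chute pose from clicked features in both views.

```bash
cat > geo.py <<'E'
import numpy as np, cv2
from bench import r,hand,solver,state,imaging,ticket
def proj(n,P):
    c=imaging.calibration(n); M=np.linalg.inv(c["cam_to_world"]); P=np.atleast_2d(P)
    p=P@M[:3,:3].T+M[:3,3]; f=192/np.tan(np.radians(c["fovy"]/2))
    return np.c_[c["cx"]+f*p[:,0]/-p[:,2], c["cy"]+f*-p[:,1]/-p[:,2]]
def c2w(pose,P):
    P=np.atleast_2d(P).astype(float); a=pose[2]; R=np.array([[np.cos(a),-np.sin(a)],[np.sin(a),np.cos(a)]])
    return np.c_[P[:,:2]@R.T+pose[:2],P[:,2]]
E
cat > fit.py <<'E'
from geo import *
from scipy.optimize import least_squares
T=[((-47,3,63),(297,423)),((-47,-3,63),(307,423)),((62,-210,46),(622,243)),((-62,-210,46),(633,433)),((108,12,66),(277,177)),((108,-12,66),(315,176)),
 ((45.75,150,18),(74,288)),((-45.75,150,18),(74,428))]
S=[((-62,-210,46),(533,489)),((-62,-196,46),(513,479)),((108,12,66),(400,113)),((108,-12,66),(428,126)),((-62,23.5,66),(213,250)) ,((-62,4.5,66),(236,268)),((-47,-3,63),(262,267))]
us=[np.array([q for _,q in T])/3+[125,105],np.array([q for _,q in S])/3+[110,130]]
def res(x,ind=(0,1)):
    return np.concatenate([(proj(n,c2w(x[:3],[p for p,_ in L]))-us[i]).ravel() for i,(n,L) in enumerate((("top",T),("side",S))) if i in ind])
for ind in((0,1),(0,),(1,)):
    s=least_squares(lambda x:res(x,ind),[500,-20,0.],loss="soft_l1",x_scale=[1,1,.01]); print(ind,s.x.round(3)); 
    if ind==(0,1): pose=s.x; print(res(pose).reshape(-1,2).round(1).tolist())
# rack y from push board rear top edge (top crop u=83, z 50), front
R=[("top",(0,33,50),(83,354),(125,105)),("side",(40,33,50),(206,110),(110,130)),("side",(-40,33,50),(120,180),(110,130))]
f=lambda y:np.concatenate([(proj(n,c2w(pose,[(p[0],p[1]+y[0],p[2])]))[0]-(np.array(q)/3+o))[:1 if n=="top" else 2] for n,p,q,o in R])
s=least_squares(f,[109.]);print("rack y",s.x,f(s.x).round(1)); np.save("pose.npy",[*pose,s.x[0]])
E
python3 fit.py
```

```text
(0, 1) [5.10445e+02 1.07800e+01 4.20000e-02]
[[-0.2, -0.6], [-0.3, -0.7], [0.6, -1.1], [0.9, 0.2], [-0.4, -1.1], [-0.4, -1.2], [-0.5, -0.2], [-0.5, -0.1], [0.9, 2.1], [-0.0, 0.4], [0.3, -0.5], [0.4, -0.0], [-2.0, 3.1], [-2.1, 2.1], [-1.5, 0.2]]
(0,) [5.09316e+02 1.05000e+01 4.00000e-02]
(1,) [5.13503e+02 1.15940e+01 3.40000e-02]
rack y [100.90095216] [ 1.3 -0.5  0.4 -1.1 -1. ]
```

```bash
cat > plan.py <<'E'
from geo import *
from scipy.optimize import brentq
from scipy.spatial.transform import Rotation as Ro
POSE=np.array([509.8,10.8,.0405]); G=65.; W=22.; TH=14.5; Z=19.
def corners(c,al,sgn):   # finger rect corners; v = B->A direction; sgn +1 A, -1 B
    v=np.array([np.sin(al),-np.cos(al)]); u=np.array([v[1],-v[0]])
    return np.array([c+sgn*v*(G/2+t)+u*w for t in(0,TH) for w in(-W/2,W/2)])
def theta(c,al):
    q=corners(c,al,1)-[84,0]; rho=np.hypot(*q.T); ph=np.arctan2(-q[:,1],-q[:,0])+np.arcsin(3/rho)
    ok=(q[:,1]<6)&(rho<131); return max(0,ph[ok].max()) if ok.any() else 0
def tcp(s,al,th,cap=73.5):
    b=corners(np.zeros(2),al,-1); y=s-b[:,1].min()
    x=cap-corners(np.zeros(2),al,1)[:,0].max()
    if theta(np.array([x,y]),al)>th:
        for x2 in np.arange(x,x-40,-.2):
            x=x2
            if theta(np.array([x,y]),al)<=th: break
    return np.array([x,y])
def quat(al,flip):
    v=np.array([np.sin(al),-np.cos(al)])*flip; a=POSE[2]; R=np.array([[np.cos(a),-np.sin(a)],[np.sin(a),np.cos(a)]])
    ty=np.r_[R@v,0]; tz=np.array([0,0,-1.]); M=np.c_[np.cross(ty,tz),ty,tz]
    q=Ro.from_matrix(M).as_quat(); return q[[3,0,1,2]]
def world(c,z=Z): return c2w(POSE,[[*c,z]])[0]
S0=135.
SS=[138,110,85,60,40,20,0,-20,-40,-60,-80,-100,-115,-127]
def alpha(s): return np.radians(np.interp(s,[-100,60,138],[97,38,28]))
def path():
    return [(s,alpha(s),tcp(s,alpha(s),1.47)) for s in SS]
if __name__=="__main__":
    for s,al,c in path():
        A=corners(c,al,1);B=corners(c,al,-1);f=s-66
        need=np.arctan2(-f,42.5)+.05 if f<0 else 0
        j=[solver.solve_ik(world(c),quat(al,k)) for k in(1,-1)]
        print(s,np.degrees(al).round(),c.round(1),"th %.2f need %.2f"%(theta(c,al),need),"A x",A[:,0].min().round(),A[:,0].max().round(),"y",A[:,1].min().round(),A[:,1].max().round(),"B x",B[:,0].min().round(),B[:,0].max().round(),[None if q is None else np.round(q,2)[[0,1,2,4,5]].tolist() for q in j])
E
python3 plan.py
```

```text
138 28.0 [ 41.7 114.5] th 0.00 need 0.00 A x 47.0 74.0 y 68.0 91.0 B x 10.0 36.0 [[0.02, 0.64, 1.54, 0.96, 1.06], [0.02, 0.64, 1.54, 0.96, -2.08]]
110 32.0 [39.5 88.1] th 0.00 need 0.00 A x 47.0 74.0 y 42.0 66.0 B x 6.0 32.0 [[-0.03, 0.63, 1.56, 0.95, 0.95], [-0.03, 0.63, 1.56, 0.95, -2.19]]
85 35.0 [37.6 64.6] th 0.00 need 0.00 A x 47.0 74.0 y 20.0 44.0 B x 2.0 28.0 [[-0.08, 0.62, 1.57, 0.94, 0.85], [-0.08, 0.62, 1.57, 0.94, -2.29]]
60 38.0 [35.9 41.2] th 0.20 need 0.19 A x 47.0 74.0 y -3.0 22.0 B x -2.0 25.0 [[-0.12, 0.62, 1.58, 0.94, 0.75], [-0.12, 0.62, 1.58, 0.94, -2.39]]
40 45.0 [32.3 25. ] th 0.65 need 0.60 A x 48.0 74.0 y -16.0 10.0 B x -9.0 17.0 [[-0.15, 0.61, 1.6, 0.93, 0.59], [-0.15, 0.61, 1.6, 0.93, -2.55]]
20 53.0 [29.4  9.1] th 0.99 need 0.87 A x 49.0 74.0 y -28.0 -2.0 B x -15.0 10.0 [[-0.18, 0.61, 1.61, 0.92, 0.43], [-0.18, 0.61, 1.61, 0.92, -2.71]]
0 60.0 [27.3 -6.7] th 1.23 need 1.05 A x 50.0 74.0 y -40.0 -13.0 B x -19.0 5.0 [[-0.21, 0.61, 1.61, 0.92, 0.27], [-0.21, 0.61, 1.61, 0.92, -2.87]]
-20 68.0 [ 25.9 -22.3] th 1.33 need 1.16 A x 52.0 73.0 y -50.0 -25.0 B x -22
[... 203 characters left out ...]
need 1.30 A x 56.0 74.0 y -71.0 -47.0 B x -23.0 -5.0 [[-0.3, 0.61, 1.61, 0.92, -0.2], None]
-80 90.0 [ 25.8 -69.2] th 1.47 need 1.34 A x 58.0 73.0 y -81.0 -58.0 B x -21.0 -7.0 [[-0.32, 0.61, 1.6, 0.93, -0.36], [-0.32, 0.61, 1.6, 0.93, 2.78]]
-100 97.0 [ 23.9 -83.4] th 1.47 need 1.37 A x 55.0 72.0 y -90.0 -67.0 B x -24.0 -7.0 [[-0.35, 0.61, 1.6, 0.93, -0.51], [-0.35, 0.61, 1.6, 0.93, 2.63]]
-115 97.0 [ 22.5 -98.4] th 1.47 need 1.39 A x 53.0 71.0 y -105.0 -82.0 B x -25.0 -8.0 [[-0.38, 0.62, 1.59, 0.93, -0.54], [-0.38, 0.62, 1.59, 0.93, 2.6]]
-127 97.0 [  21.1 -110.4] th 1.47 need 1.40 A x 52.0 69.0 y -117.0 -94.0 B x -27.0 -10.0 [[-0.4, 0.62, 1.59, 0.93, -0.56], [-0.4, 0.62, 1.59, 0.93, 2.58]]
```

```bash
sed -i 's/G=65./G=75./; s/Z=19./Z=16./; s/\[-100,60,138\],\[97,38,28\]/[-100,45,138],[97,30,25]/' plan.py; python3 plan.py | sed 's/, \[-\?[0-9. ,-]*\]\]$/]/'
```

```text
138 25.0 [ 41.6 108.7] th 0.00 need 0.00 A x 47.0 74.0 y 57.0 79.0 B x 10.0 36.0 [[0.01, 0.64, 1.55, 0.95, 1.1]]
110 27.0 [40.4 81.4] th 0.00 need 0.00 A x 47.0 74.0 y 30.0 53.0 B x 7.0 34.0 [[-0.04, 0.63, 1.56, 0.94, 1.02]]
85 28.0 [39.5 57. ] th 0.00 need 0.00 A x 47.0 74.0 y 6.0 29.0 B x 5.0 32.0 [[-0.09, 0.63, 1.57, 0.94, 0.96]]
60 29.0 [38.5 32.6] th 0.85 need 0.19 A x 47.0 74.0 y -18.0 5.0 B x 4.0 30.0 [[-0.13, 0.63, 1.58, 0.93, 0.89]]
40 32.0 [36.4 14.2] th 1.27 need 0.60 A x 47.0 74.0 y -36.0 -12.0 B x -1.0 26.0 [[-0.17, 0.62, 1.59, 0.93, 0.8]]
20 42.0 [30.8 -0.8] th 1.35 need 0.87 A x 47.0 73.0 y -47.0 -22.0 B x -12.0 14.0 [[-0.2, 0.62, 1.6, 0.92, 0.61]]
0 51.0 [ 26.3 -15.2] th 1.38 need 1.05 A x 48.0 74.0 y -57.0 -30.0 B x -21.0 4.0 [[-0.23, 0.61, 1.62, 0.91, 0.42]]
-20 60.0 [ 23.  -29.2] th 1.41 need 1.16 A x 50.0 74.0 y -65.0 -38.0 B x -28.0 -4.0 [[-0.25, 0.61, 1.62, 0.91, 0.23], None]
-40 69.0 [ 21. -43.] th 1.43 need 1.24 A x 52.0 74.0 y -72.0 -46.0 B x -32.0 -10.0 [[-0.28, 0.61, 1.62, 0.91, 0.04], None]
-60 79.0 [ 20.4 -56.7] th 1.44 need 1.30 A x 55.0 73.0 y -78.0 -53.0 B x -33.0 -14.0 [[-0.31, 0.61, 1.62, 0.91, -0.15], None]
-80 88.0 [ 20.9 -70.5] th 1.47 need 1.34 A x 58.0 73.0 y -84.0 -61.0 B x -31.0 -16.0 [[-0.33, 0.61, 1.62, 0.91, -0.33]]
-100 97.0 [ 19.1 -82.7] th 1.47 need 1.37 A x 55.0 72.0 y -89.0 -65.0 B x -34.0 -17.0 [[-0.35, 0.61, 1.61, 0.91, -0.52]]
-115 97.0 [ 17.5 -97.7] th 1.47 need 1.39 A x 53.0 71.0 y -104.0 -80.0 B x -35.0 -18.0 [[-0.38, 0.61, 1.61, 0.92, -0.54]]
-127 97.0 [  16.3 -109.7] th 1.47 need 1.40 A x 52.0 69.0 y -116.0 -92.0 B x -37.0 -20.0 [[-0.4, 0.62, 1.61, 0.92, -0.57]]
```

```bash
python3 - <<'E'
from plan import *
hand.gripper_to(75)
s=147; al=alpha(138); c=tcp(s,al,1.47); q=quat(al,1)
r.reach(world(c,150),q); r.servo_line(world(c,35),feed=150)
out=[]
for n,(x0,y0) in (("top",(140,160)),("side",(125,120))):
    im=imaging.grab_frame(n)[...,::-1].copy()
    for sg in(1,-1):
        w=c2w(POSE,[[*p,44.5-9.5-0] for p in corners(c,al,sg)[[0,1,3,2]]])
    k=im[y0:y0+130,x0:x0+130]; k=cv2.resize(k,None,fx=4,fy=4,interpolation=cv2.INTER_CUBIC)
    for sg in(1,-1):
        w=c2w(POSE,[[*p,45.] for p in corners(c,al,sg)[[0,1,3,2]]]); w[:,2]=35+9.5*1
        pp=((proj(n,w)-[x0,y0]+.5)*4).astype(int); cv2.polylines(k,[pp],True,(0,255,0),1)
    out.append(k)
cv2.imwrite("pics/p2.png",cv2.resize(np.hstack(out),(800,400)))
st=state();print(st["clock"],st["eef_pos"],world(c,35),st["opening"],st["force"])
E
```

```text
4.4667 [547.06523687 130.14897879  35.9892427 ] [546.55637066 130.04827008  35.        ] 74.88910294972594 [-0.02900664 -0.21413227  0.07957929]
```

View pics/p2.png

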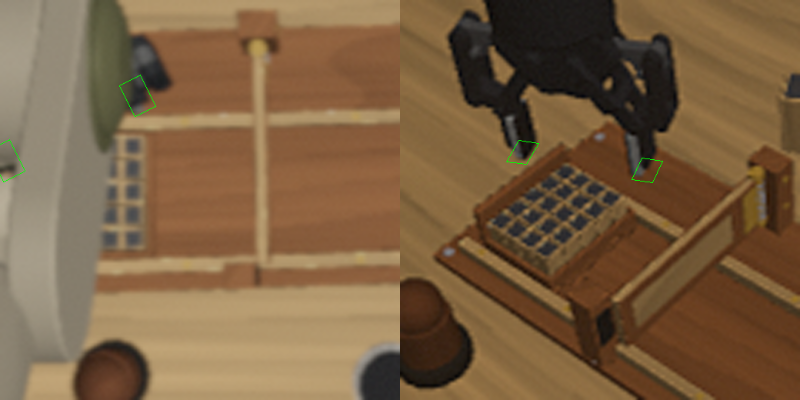

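The predicted boxes sit on the fingertips in both views. The left finger is behind the push board, and the right finger is in the lane beside the rack. I lower the hand and start the push.

```bash
sed -i 's/Z=16./Z=14./' plan.py; python3 - <<'E'
from plan import *
r.servo_line(world(tcp(147,alpha(138),1.47)),feed=60); print(state()["force"].round(2) if hasattr(state()["force"],"round") else state()["force"])
for s in(138,125,110,95,80,65,50):
    al=alpha(s); r.servo_line(world(tcp(s,al,1.47)),quat(al,1),feed=50); st=state(); print(s,round(st["clock"],1),np.round(st["force"],2),np.round(st["eef_pos"]-world(tcp(s,al,1.47)),1))
out=[]
for n,(x0,y0) in (("top",(160,150)),("side",(135,130))):
    im=imaging.grab_frame(n)[...,::-1]; out.append(cv2.resize(im[y0:y0+130,x0:x0+130],None,fx=3,fy=3,interpolation=cv2.INTER_CUBIC))
cv2.imwrite("pics/p3.png",np.hstack(out))
E
```

```text
[-0.07  0.62  0.91]
138 5.3 [-0.22  0.58  0.55] [ 0.1 -0.4  0.2]
125 5.7 [-0.05 -0.64 -0.3 ] [ 0.  -0.4 -0. ]
110 6.1 [ 0.45 -0.39 -1.43] [ 0.  -0.4  0. ]
95 6.6 [0.29 0.12 0.71] [-0.  -0.3 -0. ]
80 7.0 [0.65 1.06 1.46] [ 0.  -0.3  0.1]
65 7.5 [-0.26  4.48  6.96] [0.4 0.1 0.4]
50 7.9 [-2.    3.16  6.38] [0.  0.1 0.4]
```

View pics/p3.png

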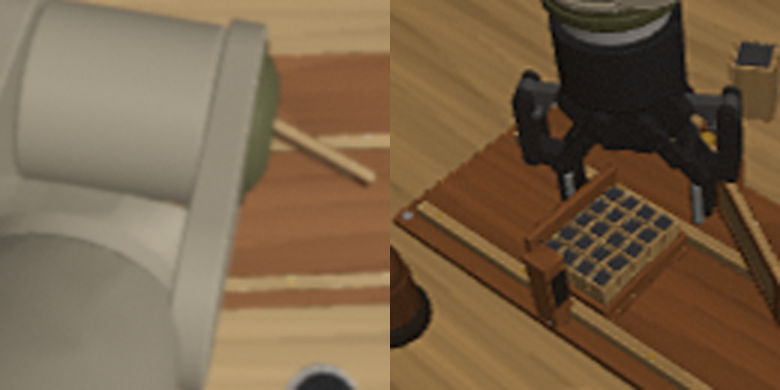

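The gate is held at about 60° by the right finger, well ahead of the rack, and the rack sits just in the gateway. Matches the plan, so I continue.

```bash
python3 - <<'E'
from plan import *
for s in(40,28,15,0,-15,-30,-45,-60,-75):
    al=alpha(s); w=world(tcp(s,al,1.47)); r.servo_line(w,quat(al,1),feed=30); st=state(); print(s,round(st["clock"],1),np.round(st["force"],2),np.round(st["eef_pos"]-w,1))
out=[]
for n,(x0,y0) in (("top",(190,150)),("side",(165,150))):
    im=imaging.grab_frame(n)[...,::-1]; out.append(cv2.resize(im[y0:y0+130,x0:x0+130],None,fx=3,fy=3,interpolation=cv2.INTER_CUBIC))
cv2.imwrite("pics/p4.png",np.hstack(out))
E
```

```text
40 8.5 [-1.85  3.15  5.52] [-0.1  0.3  0.2]
28 8.9 [-1.48  1.57  4.26] [-0.2  0.1 -0. ]
15 9.4 [-1.22  2.33  2.85] [-0.1  0.  -0.1]
0 9.9 [-1.89  1.21  2.64] [-0.  0. -0.]
-15 10.5 [-0.93  0.73  3.54] [-0.  0. -0.]
-30 11.0 [-0.82  1.05  3.3 ] [0.  0.1 0. ]
-45 11.4 [-1.47  1.09  3.22] [0.  0.1 0. ]
-60 11.9 [-1.95  0.55  1.96] [-0.   0.1 -0. ]
-75 12.4 [-1.75  0.41  0.48] [-0.  0. -0.]
```

View pics/p4.png

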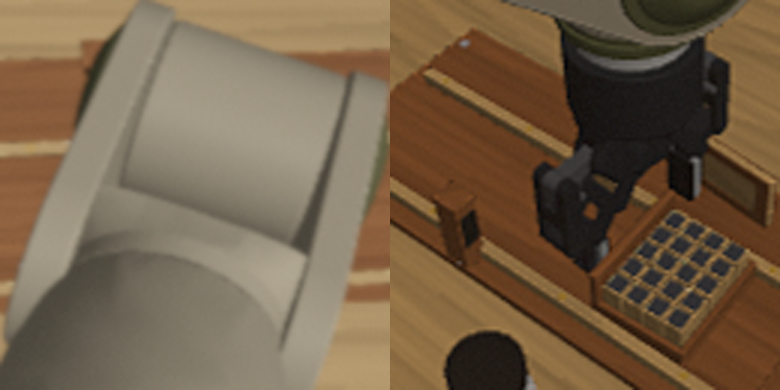

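The left finger pushes the board, the right finger holds the gate clear of the rack. I continue home and creep until the stop is felt.

```bash
python3 - <<'E'
from plan import *
def go(s,feed):
    al=alpha(s); w=world(tcp(s,al,1.47)); r.servo_line(w,quat(al,1),feed=feed); r.wait(.1); st=state(); print(s,round(st["clock"],1),np.round(st["force"],2),np.round(st["eef_pos"]-w,1)); return np.array(st["force"])
for s in(-90,-100,-110,-118): f0=go(s,25)
for s in np.arange(-120,-138,-1.):
    f=go(s,15)
    if f[1]-f0[1]>5: break
r.wait(.3); print(state()["force"])
out=[]
for n,(x0,y0) in (("top",(220,150)),("side",(190,180))):
    im=imaging.grab_frame(n)[...,::-1]; out.append(cv2.resize(im[y0:y0+130,x0:x0+130],None,fx=3,fy=3,interpolation=cv2.INTER_CUBIC))
cv2.imwrite("pics/p5.png",np.hstack(out))
E
```

```text
-90 13.2 [-1.39  1.31  1.68] [ 0.   0.1 -0. ]
-100 13.7 [-1.31  0.23  1.02] [ 0.   0.1 -0. ]
-110 14.3 [-0.9  -1.14  1.13] [ 0.1 -0.3  0.1]
-118 14.9 [-0.83  0.02  2.53] [ 0.  -0.2  0. ]
-120.0 15.3 [-1.71  0.35  1.39] [-0.  0. -0.]
-121.0 15.6 [-0.94  1.81  1.14] [-0.  0. -0.]
-122.0 16.0 [-1.59  1.07  0.97] [ 0.  -0.1 -0. ]
-123.0 16.3 [-0.4   0.33  1.25] [-0.  -0.1  0. ]
-124.0 16.7 [-0.49  0.73  2.18] [ 0.  -0.1  0. ]
-125.0 17.0 [-0.66  1.23  1.21] [-0.  -0.1  0. ]
-126.0 17.4 [-0.88  0.98  1.31] [ 0.  -0.1  0. ]
-127.0 17.7 [-0.46  1.3   1.08] [-0.  -0.1  0. ]
-128.0 18.1 [0.05 1.42 1.03] [ 0.  -0.1  0. ]
-129.0 18.4 [-0.04  4.48  1.83] [ 0.   0.2 -0. ]
-130.0 18.8 [1.99 9.75 2.31] [-0.  1.  0.]
[1.54329561 9.76508102 3.25693087]
```

View pics/p5.png

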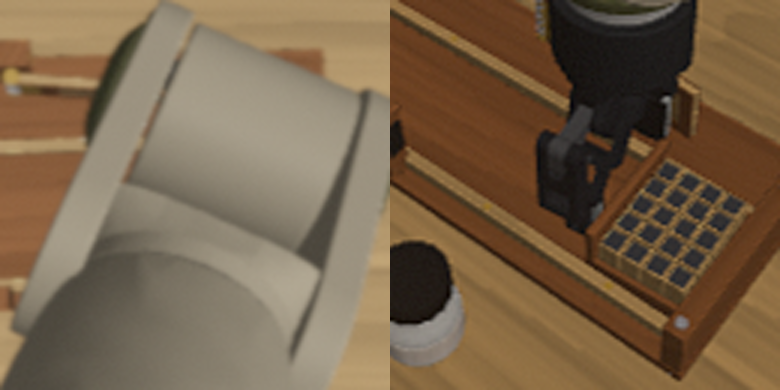

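The rack meets the stop at the predicted place (about 10 N reaction), with the gate still held. I ease off and lift.

```bash
python3 - <<'E'
from plan import *
al=alpha(-130); c=tcp(-130,al,1.47)+[0,4]
r.servo_line(world(c),feed=15); r.servo_line(world(c,120),feed=80); r.servo_line(world(c,220),feed=150)
r.reach([400,330,300],quat(al,1)); r.wait(1.5); print(state()["clock"])
out=[]
for n,(x0,y0) in (("top",(140,110)),("side",(130,130))):
    im=imaging.grab_frame(n)[...,::-1]; out.append(cv2.resize(im[y0:y0+195,x0:x0+210],(400,371),interpolation=cv2.INTER_CUBIC))
cv2.imwrite("pics/p6.png",np.hstack(out))
E
```

```text
25.05
```

View pics/p6.png

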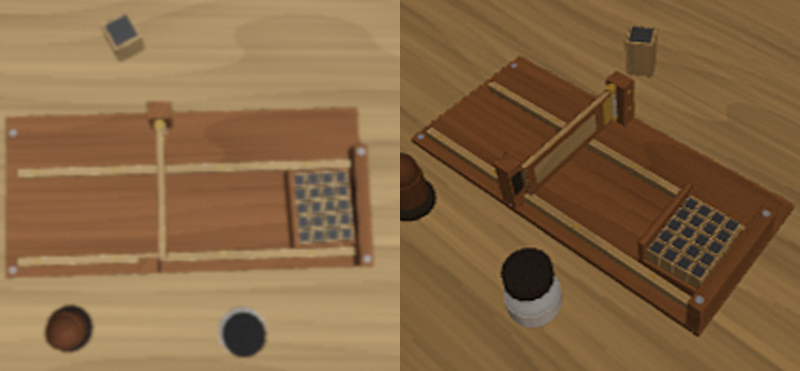

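The rack stands home against the stop at crop (355,205). The gate is shut, from (160,125) to (163,258), and the other items are where they were.

```bash
python3 -c "
from bench import ticket
print(ticket.close_job())"
```

```text
the job is handed in; nothing more can be done
None
```

The rack is home against the end stop, the gate has swung shut behind it, the loose items look undisturbed, and I've handed the job in at about 25 s on the robot's clock; no verdict was returned.

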